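Put the dried flat brush away in the brush tin

ROBOT

A 6-joint arm with a two-finger parallel gripper is mounted at the origin on the work surface. World frame = base frame: x ahead of the robot, y to its left, z up, the work surface at z = 0. Lengths are in m, angles in rad, forces in N, time in s.
With the tool pointing down it reaches from about 0.25 to 0.775 m from the base axis. Payload 4 kg.
Tool frame: the origin (TCP) lies on the centre line of the jaws, within the pads' length; the fingertips stand 17 mm ahead of it and the grasp point (between the pads) lies 2 mm behind it; z points along the fingers, y is the line along which they close (so a half turn about z gives the same grasp; the last joint's range is limited). The gripper opens to 94 mm and grips with 3 to 60 N. Pads are 16 mm wide; open, the fingers measure 119 mm over their backs; the gripper's body (75 mm by 177 mm) begins 78 mm behind the grasp point.
Start: joints at [-1.206, 0.087, 1.371, -0, 1.684, -0.103], TCP at [0.248, -0.491, 0.223] pointing down, gripper open.
Joint ranges: [-3.1, 3.1], [-0.76, 2.03], [0.27, 2.55], [-1.08, 4.22], [0.17, 2.65], [-2.57, 2.57]. Speed limits (rad/s): [2.79, 2.79, 3.14, 3.14, 3.14, 3.14].

INTERFACE

Orientations are given as [roll, pitch, yaw] about the fixed x, y, z axes, in that order (R = Rz(yaw) Ry(pitch) Rx(roll)).
In Python, from bench import robot gives the robot as it stands.
- The arm moves only by the tool servo_tool, never from a script. Its argument "plan" is a list of rows, each a list of 7 numbers: the shift along the tool's x, y, z normalised to -1 to 1, where 1 is 0.1 m, then the turn, a rotation vector about the tool's x, y, z normalised to -1 to 1, where 1 is pi/2 rad, then the finger opening in mm, from 0 to 94. In form: [[x, y, z, ax, ay, az, gripper], ...]. A call has 1 to 12 rows; each row is the pose to reach, as a shift and turn from the pose commanded when the call began, along the tool's axes at that moment; what a row does not reach only later rows make up. A row lasts 1/12 s, in which the tool goes at most 41.7 mm and 7.16 degrees, less where a joint would pass 70% of its speed; a pose out of reach is approached as far as the arm can. A call with a number of a shift or a turn outside -1 to 1 is refused whole. A call with a gripper value outside its range is refused whole. The fingers move at their own pace and stop on an object; the grip force is fixed at half the most. Time passes only in rows, so rows that repeat a pose let the fingers close. It gives the time, the measured TCP pose, the force, the opening and the grip force at its end, in the units of the state.
- robot.get_obs(): the state, without advancing time (a new reading comes with each control period).
- robot.snapshot(name): name is "scene" or "top"; returns the picture (420x560x3 uint8, red, green, blue); there is no depth.
- robot.camera_params(name): a dict with "camera_matrix" (3x3 intrinsics, pixels), "rvec" (rotation vector, rad) and "tvec" (3), from world to camera coordinates, as OpenCV has them. Camera axes: x right, y down, z forward; pixel columns grow to the right and rows downward; lengths in m; the calibration is good to about 2 mm. A picture is of the moment at which its call begins. camera_params takes no time and is no camera call.
- robot.close_job(): hands the job in; it is judged then, once.
Trained networks look in the newest picture that a camera, given by its name, has taken for a name from the list of things; names that differ only in an ending like _2 or _b are one class to them, and where a whole thing is asked for, a point or a joint stands for the part that bears it (a point fixed in the world has none). Each returns a list of dicts, best first, with "conf" (0 to 1); they miss things now and then, are a little off and sometimes report something else, mostly with a low value. They report only what shows in the picture. A call takes as long as a camera call.
- robot.find_in(thing, camera): "extent" ([centre column, centre row, width, height] in pixels, round what is visible of it).
The state is a dict: "time": time; "joint_positions": joint angles; "qvel": joint speeds; "joint_torque": joint torques, N m; "tool_pos": TCP position; "ee_rot": TCP orientation; "wrist_force": force on the tool from outside, world axes, zero at the start; "wrist_torque": the same for the moment, N m; "width": finger opening in m; "finger_force": force on a finger pad.
Only numpy, scipy, OpenCV 4.12 (cv2) and the standard library are available. Lean on these libraries where they do the work, as an engineer would, in place of code of your own. Each camera call takes 0.05 s, during which the arm holds its last target. There are 200 camera calls.

TASK

The broad flat paintbrush standing in the wooden drying block is dry: take it out and stand it in the tall plain steel tin, bristles up. Lower it well down into the tin before letting go rather than dropping it in; it may then lean on the rim. Leave the round brush and the palette knife standing in the block, and keep the tin standing about where it is.

Things in the scene. Friction and masses are not known exactly. Their poses are not given: they have to be found in the camera images.
- flat_brush: Brush with broad, flat, square-ended dark bristles (26 mm along its y, 8 mm along x), 165 mm long, 30 g, upright in a socket of the drying block. Heights from the foot: wooden handle, 10 mm diameter, swelling to 13 mm at 100 mm; round steel collar, 14 mm diameter, 116 to 140 mm (grip at 125 mm, any yaw); bristles above. Origin: centre of the foot; z points to the bristles.
- tin: Open, empty, plain steel tin, round, 64 mm outer and 58 mm inner diameter, 90 mm tall, floor 4 mm thick, 0.3 kg, standing loose on the table. Origin: centre of its underside; z up to the mouth. Not the squat white mug with a handle, the brown bottle, or the glass jar of brushes at the side.
- round_brush: Bystander: brush with the same handle but a thin round pointed tip, 165 mm long. Origin: centre of the foot, z up. The fixed wooden drying block, 260 x 60 x 45 mm, has three sockets in one row 90 mm apart (12 mm diameter, 35 mm deep, floor 10 mm above the table), holding the flat brush, this and the palette knife in any order.
- palette_knife: Bystander in the third socket of the drying block: the same handle, then a narrow neck and a thin steel blade 18 mm wide and 3 mm thick, 174 mm long in all. Origin: centre of the handle's foot, z up the knife.

How it is judged:
On the way:
1. the flat brush, still in the grip, is lowered foot first into the tin, its foot at least 30 mm below the rim (horizontal distance between flat_brush and tin below 0.032 m and z of flat_brush in the frame of tin below 0.06 m and angle between flat_brush's own z axis and vertical below 0.7 rad and contact force between flat_brush and the fingers above 0.3 N), for 0.1 s.
At the end, for the whole second after the job is handed in: The flat brush rests in the tin, bristles up: foot inside the tin, under 20 mm above its underside, leaning under 40 degrees. Tin upright, within 60 mm of its start. Round brush and palette knife still in the block, within 15 mm of their places and 11 degrees of upright (horizontal distance between flat_brush and tin below 0.032 m and z of flat_brush in the frame of tin below 0.02 m and angle between flat_brush's own z axis and vertical below 0.7 rad and linear speed of flat_brush below 0.03 m/s and angle between tin's own z axis and vertical below 0.1 rad and distance of tin from where it was at the start of the episode below 0.06 m and height (world z) of tin below 0.01 m and angle between each of round_brush, palette_knife's own z axis and vertical below 0.2 rad and distance of each of round_brush, palette_knife from where it was at the start of the episode below 0.015 m); the robot touches nothing.
It fails at once if the round brush or the palette knife is lifted out of the block or knocked over (distance of any of round_brush, palette_knife from where it was at the start of the episode above 0.03 m or angle between any of round_brush, palette_knife's own z axis and vertical above 0.5 rad).
It fails at once if the tin is tipped over (angle between tin's own z axis and vertical above 0.5 rad).
It also fails if it takes over 48 s, if anything falls off the work surface, if the arm or the gripper's body presses on something with over 40 N, if the wrist force passes 120 N, or if a joint passes its speed limit or range.

## Working session

There is one attempt and no reset: what is moved stays moved. The work goes in short steps, Python scripts to look and compute and a tool call to move; the robot and the scene stay as the last step left them, time stands still between calls to the robot, and variables do not carry over. Pictures are saved under pics/ and viewed, at most 10 in all, crops included, and the job is handed in when it is done.

Besides the shell and the picture viewer there is one more tool, called after "Request:" as name(argument=value, ...) on one line, values as JSON. servo_tool: Moves the arm, as the interface text tells. Scaled input: -1 to 1 covers 0.1 m each way for a shift and pi/2 rad each way for a turn. Its arguments: {"type":"object","properties":{"plan":{"type":"array","items":{"type":"array","items":{"type":"number"}}}},"required":["plan"]}

```bash
mkdir -p pics
python3 - <<'E'
from bench import robot
import cv2,numpy as np
for c in("scene","top"):
    im=robot.snapshot(c); cv2.imwrite(f"pics/{c}0.png",im[:,:,::-1])
    p=robot.camera_params(c);R=cv2.Rodrigues(np.array(p["rvec"],float))[0]
    print(c,np.round(-R.T@np.array(p["tvec"]).ravel(),3),np.round(R,2).tolist(),np.array(p["camera_matrix"]).tolist())
    for t in("flat_brush","tin","round_brush","palette_knife"):
        print(t,[(np.round(d["extent"],1).tolist(),round(d["conf"],2)) for d in robot.find_in(t,c)][:3])
o=robot.get_obs();print(o["time"],o["tool_pos"],o["ee_rot"],o["width"])
E
```

```text
scene [ 0.732 -0.285  0.645] [[0.87, 0.49, -0.01], [0.42, -0.75, -0.52], [-0.26, 0.45, -0.86]] [[387.7936071927701, 0.0, 278.0219802547713], [0.0, 387.7936071927701, 212.9147272870435], [0.0, 0.0, 1.0]]
flat_brush [([340.2, 94.7, 21.7, 52.5], 0.8)]
tin [([252.1, 254.3, 38.5, 57.6], 0.87)]
round_brush [([327.7, 127.6, 7.8, 52.8], 0.74)]
palette_knife [([316.9, 162.3, 8.6, 55.0], 0.65)]
top [0.467 0.027 0.919] [[0.01, -1.0, -0.03], [-1.0, -0.01, -0.09], [0.08, 0.03, -1.0]] [[487.1873271008135, 0.0, 277.7434348542168], [0.0, 487.1873271008135, 216.23413939009072], [0.0, 0.0, 1.0]]
flat_brush [([142.2, 210.4, 35.3, 20.3], 0.5)]
tin [([343.8, 210.2, 39.3, 39.5], 0.82)]
round_brush [([192.9, 202.5, 21.9, 11.6], 0.64)]
palette_knife [([244.4, 192.2, 10.9, 13.5], 0.5)]
0.5 [ 0.2480004  -0.49091365  0.22246997] [ 3.14158166e+00 -9.88283628e-06  4.67762783e-01] 0.09362808060671776
```

View pics/scene0.png

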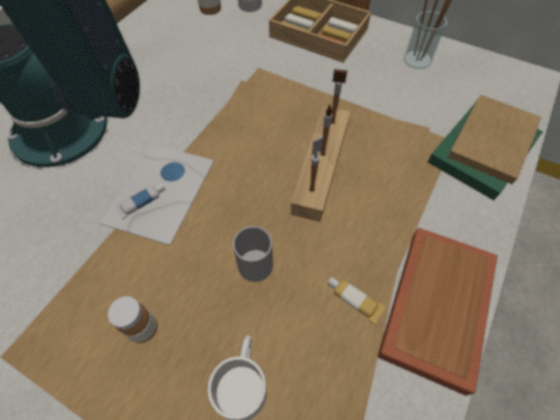

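View pics/top0.png

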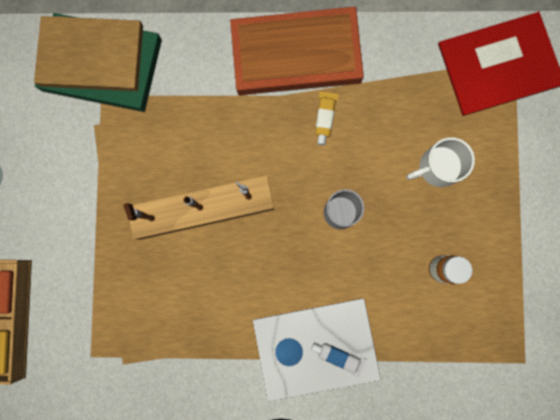

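The scene view shows the flat brush at the far end of the block (bristles at about 340,75), the tin at (253,253). In the top view the bristles are at about (130,211) and the tin mouth at about (344,208). I'll zoom in for exact pixels.

Run:
```python
import cv2,numpy as np
s=cv2.imread("pics/scene0.png");t=cv2.imread("pics/top0.png")
a=cv2.resize(s[60:130,300:370],(400,400),interpolation=2);b=cv2.resize(t[180:250,110:180],(400,400),interpolation=2)
c=cv2.resize(s[220:290,215:285],(400,200*2),interpolation=2)[:200*2];d=cv2.resize(t[175:245,310:380],(400,400),interpolation=2)
cv2.imwrite("pics/z0.png",cv2.resize(np.vstack([np.hstack([a,b]),np.hstack([c,d])]),(600,600)))
```

```text
(no output)
```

View pics/z0.png

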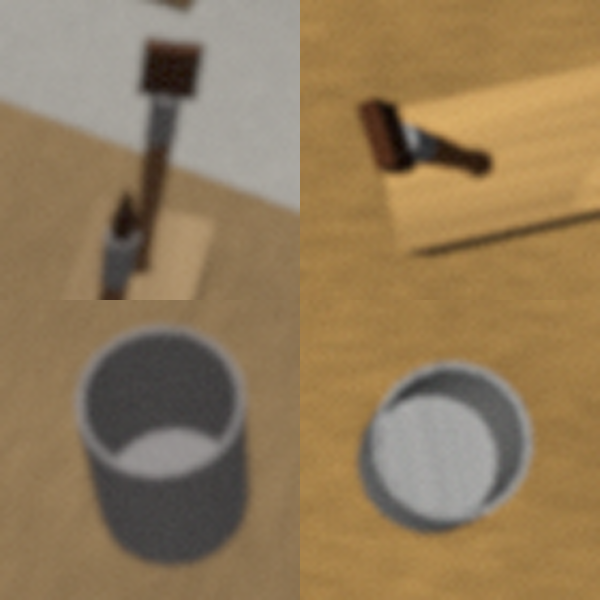

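```bash
cat > h.py <<'E'
from bench import robot
import cv2,numpy as np
def back(c,uv,z):
    p=robot.camera_params(c);K=np.array(p["camera_matrix"]);R=cv2.Rodrigues(np.array(p["rvec"],float))[0]
    C=-R.T@np.array(p["tvec"],float).ravel();d=R.T@np.linalg.solve(K,[*uv,1]);return (C+d*(z-C[2])/d[2])[:2]
def proj(c,X):
    p=robot.camera_params(c);return cv2.projectPoints(np.array([X],float),np.array(p["rvec"],float),np.array(p["tvec"],float),np.array(p["camera_matrix"]),None)[0].ravel()
E
python3 - <<'E'
from h import *
for n,z,s,t in[("tip",.175,(340.6,69.8),(128.2,211.7)),("ctop",.150,(338.5,82.9),(135.7,212)),("cbot",.126,(336.9,94.5),(140.3,214.3)),("sock",.045,(332.9,122.5),(152.9,217.6)),("rim",.09,(252.6,244),(345.5,208.1)),("round",.17,(329.,106),(187,202)),("knife",.18,(318,141),(240,185))]:
    print(n,np.round(back("scene",s,z),4),np.round(back("top",t,z),4))
from scipy.spatial.transform import Rotation as Ro
o=robot.get_obs();print(np.round(Ro.from_euler("xyz",o["ee_rot"]).as_matrix(),3).tolist(),o["joint_positions"])
E
```

```text
tip [0.537  0.2819] [0.5366 0.2789]
ctop [0.5387 0.2766] [0.5385 0.2753]
cbot [0.5405 0.2726] [0.5369 0.2753]
sock [0.5392 0.2788] [0.5382 0.2774]
rim [ 0.5554 -0.0651] [ 0.5527 -0.0655]
round [0.5569 0.1931] [0.5527 0.1889]
knife [0.5791 0.1046] [0.5782 0.1057]
[[0.893, 0.451, 0.0], [0.451, -0.893, -0.0], [0.0, 0.0, -1.0]] [-1.20611049e+00  8.72304280e-02  1.37073791e+00  1.10313739e-05
  1.68361440e+00 -1.03075700e-01]
```

Both views agree: the flat brush is at (0.538, 0.276) and upright, the tin is at (0.554, -0.065). I'll grip along roughly x, across the row of sockets. First I'll lift, then travel.

Request:
servo_tool(plan=[[0.5,-0.45,-1,0,0,0,94],[1,-0.9,-1,0,0,0,94],[1,-0.9,-1,0,0,0,94],[1,-0.9,-1,0,0,0,94],[1,-0.9,-1,0,0,0,94],[1,-0.9,-1,0,0,0,94]])

```text
time: 1.0
tool_pos: [0.2977, -0.3648, 0.3253]
ee_rot: [3.135, -0.0, 0.471]
wrist_force: [-0.4, -1.1, 0.3]
width: 0.0939
finger_force: 0.0
```

Request:
servo_tool(plan=[[1,-0.9,0,0,0,0,94],[1,-0.9,0,0,0,0,94],[1,-0.9,0,0,0,0,94],[1,-0.9,0,0,0,0,94],[1,-0.9,0,0,0,0,94]])

```text
time: 1.42
tool_pos: [0.3457, -0.2391, 0.3214]
ee_rot: [-3.14, 0.001, 0.471]
wrist_force: [0.1, -0.4, -0.4]
width: 0.0938
finger_force: 0.0
```

Request:
servo_tool(plan=[[1,-0.9,0,0,0,0,94],[1,-0.9,0,0,0,0,94],[1,-0.9,0,0,0,0,94],[1,-0.9,0,0,0,0,94],[1,-0.9,0,0,0,0,94]])

```text
time: 1.83
tool_pos: [0.3946, -0.1146, 0.3215]
ee_rot: [-3.141, 0.002, 0.47]
wrist_force: [0.5, -0.1, -0.8]
width: 0.0941
finger_force: 0.0
```

Request:
servo_tool(plan=[[1,-0.9,0,0,0,0,94],[1,-0.9,0,0,0,0,94],[1,-0.9,0,0,0,0,94],[1,-0.9,0,0,0,0,94],[1,-0.9,0,0,0,0,94]])

```text
time: 2.25
tool_pos: [0.4435, 0.0101, 0.3212]
ee_rot: [-3.141, 0.003, 0.469]
wrist_force: [-0.1, -0.5, -0.6]
width: 0.094
finger_force: 0.0
```

Request:
servo_tool(plan=[[1,-0.9,0,0,0,0,94],[1,-0.9,0,0,0,0,94],[1,-0.9,0,0,0,0,94],[1,-0.9,0,0,0,0,94],[1,-0.9,0,0,0,0,94]])

```text
time: 2.67
tool_pos: [0.4924, 0.135, 0.3211]
ee_rot: [3.141, 0.003, 0.468]
wrist_force: [-0.1, -0.4, 0.5]
width: 0.0941
finger_force: 0.0
```

Request:
servo_tool(plan=[[1,-1,0,0,0,-0.85,94],[1,-1,0,0,0,-0.85,94],[1,-1,0,0,0,-0.85,94],[1,-1,0,0,0,-0.85,94],[1,-1,0,0,0,-0.85,94],[1,-1,0,0,0,-0.85,94],[1,-1,0,0,0,-0.85,94],[1,-1,0,0,0,-0.85,94],[1,-1,0,0,0,-0.85,94],[1,-1,0,0,0,-0.85,94],[1,-1,0,0,0,-0.85,94],[1,-1,0,0,0,-0.85,94]])

```text
time: 3.67
tool_pos: [0.5367, 0.2664, 0.3227]
ee_rot: [3.142, 0.002, 1.8]
wrist_force: [-0.4, 0.6, 0.4]
width: 0.0943
finger_force: 0.0
```

Request:
servo_tool(plan=[[0.09,0.03,0,0,0,0,94],[0.09,0.03,0.4,0,0,0,94],[0.09,0.03,0.8,0,0,0,94],[0.09,0.03,1,0,0,0,94],[0.09,0.03,1,0,0,0,94],[0.09,0.03,1,0,0,0,94]])

```text
time: 4.17
tool_pos: [0.5362, 0.279, 0.2214]
ee_rot: [-3.139, 0.001, 1.801]
wrist_force: [0.4, 0.4, 0.5]
width: 0.0939
finger_force: 0.0
```

Run:
```python
from h import *
im=robot.snapshot("scene"); cv2.imwrite("pics/s1.png",cv2.resize(im[20:160,240:430,::-1],(760,560),interpolation=2))
print(robot.get_obs()["tool_pos"])
```

```text
[0.53712035 0.27957241 0.22378684]
```

View pics/s1.png

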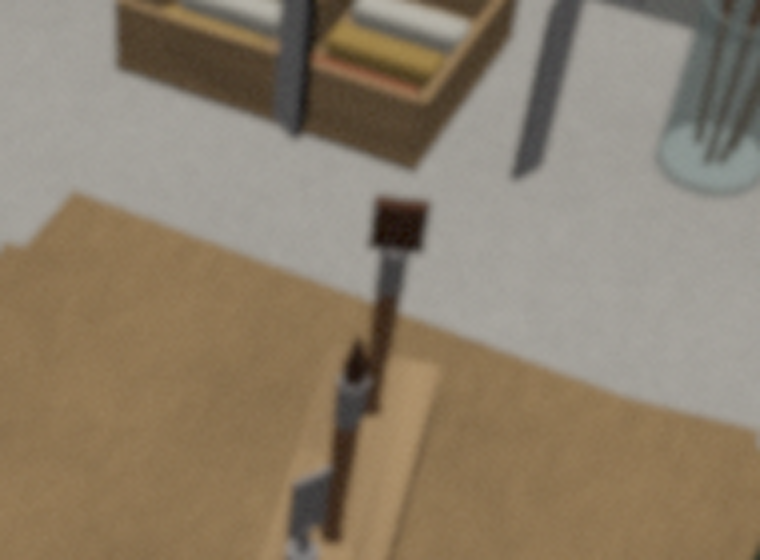

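The open fingertips straddle the brush, with their midpoint above the bristles. I'll lower to the collar and close.

Request:
servo_tool(plan=[[-0.03,0.01,0.2,0,0,0,94],[-0.03,0.01,0.4,0,0,0,94],[-0.03,0.01,0.6,0,0,0,94],[-0.03,0.01,0.8,0,0,0,94],[-0.03,0.01,0.89,0,0,0,94],[-0.03,0.01,0.89,0,0,0,94],[-0.03,0.01,0.89,0,0,0,94]])

```text
time: 4.8
tool_pos: [0.5391, 0.2776, 0.1355]
ee_rot: [3.139, -0.0, 1.803]
wrist_force: [0.2, -0.5, -0.0]
width: 0.0938
finger_force: 0.0
```

Request:
servo_tool(plan=[[0,0,0,0,0,0,60],[0,0,0,0,0,0,40],[0,0,0,0,0,0,25],[0,0,0,0,0,0,20],[0,0,0,0,0,0,15],[0,0,0,0,0,0,10],[0,0,0,0,0,0,5],[0,0,0,0,0,0,5],[0,0,0,0,0,0,5],[0,0,0,0,0,0,5],[0,0,0,0,0,0,5],[0,0,0,0,0,0,5]])

```text
time: 5.8
tool_pos: [0.538, 0.2773, 0.1334]
ee_rot: [-3.141, 0.0, 1.803]
wrist_force: [0.2, -0.4, 0.3]
width: 0.0257
finger_force: 30.0
```

The opening stopped at 26 mm, so the upper part of the pads is on the broad bristles rather than the 14 mm collar. I'll open, turn 90° so the pads face the thin side, and close again.

Request:
servo_tool(plan=[[0,0,0,0,0,0,94],[0,0,0,0,0,0,94],[0,0,0,0,0,0,94],[0,0,0,0,0,0,94],[0,0,0,0,0,0,94],[0,0,0,0,0,0,94],[0,0,0,0,0,0,94],[0,0,0,0,0,0,94],[0,0,0,0,0,0,94]])

```text
time: 6.55
tool_pos: [0.538, 0.2773, 0.1335]
ee_rot: [3.142, 0.0, 1.803]
wrist_force: [0.5, 0.4, -0.0]
width: 0.0827
finger_force: 0.0
```

Run:
```python
from h import *
im=robot.snapshot("scene"); cv2.imwrite("pics/s2.png",cv2.resize(im[20:160,240:430,::-1],(760,560),interpolation=2))
print(robot.get_obs()["width"])
```

```text
0.08622128135725088
```

View pics/s2.png

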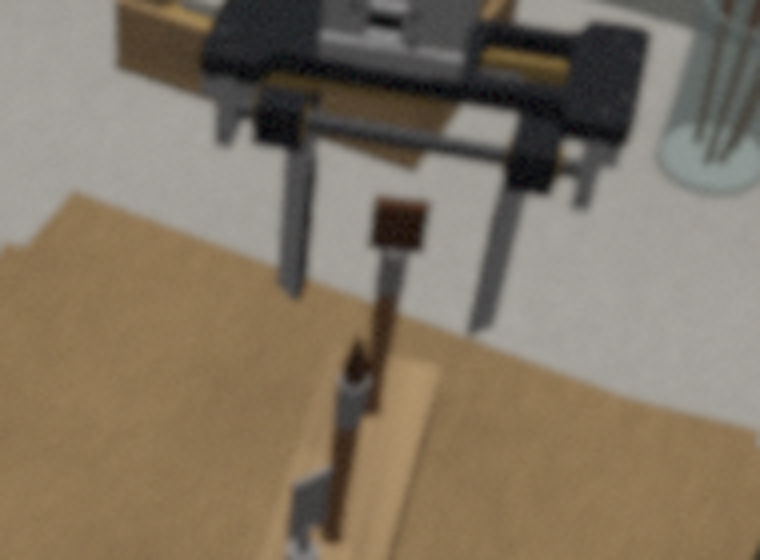

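The brush is still upright, with its bristles centred between the open fingers. Now the 90° turn.

Request:
servo_tool(plan=[[0,0,0,0,0,1,80],[0,0,0,0,0,1,70],[0,0,0,0,0,1,70],[0,0,0,0,0,1,70],[0,0,0,0,0,1,70],[0,0,0,0,0,1,70],[0,0,0,0,0,1,70],[0,0,0,0,0,1,70],[0,0,0,0,0,1,70],[0,0,0,0,0,1,70],[0,0,0,0,0,1,70],[0,0,0,0,0,1,70]])

```text
time: 7.6
tool_pos: [0.5381, 0.2773, 0.1334]
ee_rot: [3.141, 0.0, 0.297]
wrist_force: [-0.3, 0.7, 0.5]
width: 0.07
finger_force: 0.0
```

Request:
servo_tool(plan=[[0,0,0,0,0,0.05,5],[0,0,0,0,0,0.05,5],[0,0,0,0,0,0.05,5],[0,0,0,0,0,0.05,5],[0,0,0,0,0,0.05,5],[0,0,0,0,0,0.05,5],[0,0,0,0,0,0.05,5],[0,0,0,0,0,0.05,5],[0,0,0,0,0,0.05,5],[0,0,0,0,0,0.05,5],[0,0,0,0,0,0.05,5],[0,0,0,0,0,0.05,5]])

```text
time: 8.6
tool_pos: [0.538, 0.2777, 0.1334]
ee_rot: [-3.141, -0.0, 0.225]
wrist_force: [-0.6, 1.3, -0.3]
width: 0.0131
finger_force: 30.0
```

Request:
servo_tool(plan=[[0,0,0,0,0,0,5],[0,0,0,0,0,0,5],[0,0,0,0,0,0,5],[0,0,0,0,0,0,5]])

```text
time: 8.93
tool_pos: [0.538, 0.2775, 0.1335]
ee_rot: [-3.141, -0.0, 0.225]
wrist_force: [-0.1, 1.0, -0.9]
width: 0.0135
finger_force: 30.0
```

Now on the collar (13.5 mm). I'll lift straight up until the foot clears the neighbouring tips.

Request:
servo_tool(plan=[[0,0,-0.15,0,0,0,5],[0,0,-0.3,0,0,0,5],[0,0,-0.45,0,0,0,5],[0,0,-0.6,0,0,0,5],[0,0,-0.8,0,0,0,5],[0,0,-1,0,0,0,5],[0,0,-1,0,0,0,5]])

```text
time: 9.52
tool_pos: [0.54, 0.2774, 0.2386]
ee_rot: [-3.142, -0.009, 0.224]
wrist_force: [-0.2, -0.4, 0.5]
width: 0.0132
finger_force: 30.0
```

Request:
servo_tool(plan=[[0,0,-0.3,0,0,0,5],[0,0,-0.6,0,0,0,5],[0,0,-0.9,0,0,0,5],[0,0,-1,0,0,0,5]])

```text
time: 9.85
tool_pos: [0.5389, 0.2772, 0.3376]
ee_rot: [-3.141, -0.007, 0.224]
wrist_force: [0.0, -0.1, 0.3]
width: 0.0134
finger_force: 30.0
```

Request:
servo_tool(plan=[[0,0,-0.2,0,0,0,5],[0,0,-0.3,0,0,0,5],[0,0,-0.3,0,0,0,5],[0,0,-0.3,0,0,0,5]])

```text
time: 10.18
tool_pos: [0.5382, 0.2772, 0.3622]
ee_rot: [3.141, 0.001, 0.224]
wrist_force: [0.5, -0.2, -1.8]
width: 0.0133
finger_force: 30.0
```

Run:
```python
from h import *
im=robot.snapshot("scene"); cv2.imwrite("pics/s3.png",im[:,:,::-1])
```

```text
(no output)
```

View pics/s3.png

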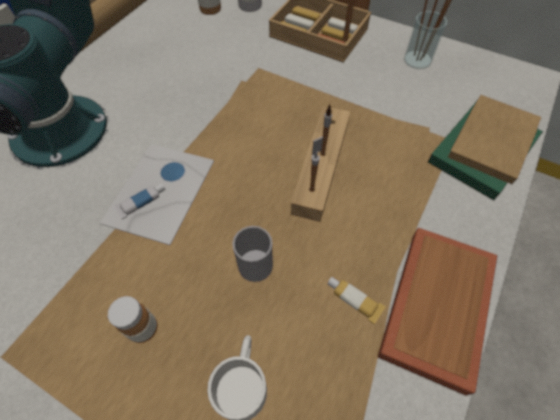

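The brush is out (handle visible at about 350,35) and the other two still stand. Now across to the tin.

Request:
servo_tool(plan=[[-0.04,0.25,0,0,0,0,5],[-0.08,0.5,0,0,0,0,5],[-0.12,0.75,0,0,0,0,5],[-0.15,1,0,0,0,0,5]])

```text
time: 10.57
tool_pos: [0.5451, 0.1754, 0.3609]
ee_rot: [3.141, 0.004, 0.225]
wrist_force: [-0.4, 0.1, -0.5]
width: 0.0137
finger_force: 30.0
```

Request:
servo_tool(plan=[[-0.04,0.25,0,0,0,0,5],[-0.08,0.5,0,0,0,0,5],[-0.12,0.75,0,0,0,0,5],[-0.15,1,0,0,0,0,5]])

```text
time: 10.9
tool_pos: [0.5527, 0.0743, 0.3611]
ee_rot: [-3.141, 0.004, 0.224]
wrist_force: [0.5, 0.6, -0.4]
width: 0.0135
finger_force: 30.0
```

Request:
servo_tool(plan=[[-0.04,0.25,0,0,0,0,5],[-0.08,0.5,0,0,0,0,5],[-0.12,0.75,0,0,0,0,5],[-0.15,1,0,0,0,0,5]])

```text
time: 11.23
tool_pos: [0.5603, -0.0264, 0.3611]
ee_rot: [-3.14, 0.004, 0.224]
wrist_force: [1.0, 1.0, -0.2]
width: 0.0136
finger_force: 30.0
```

Request:
servo_tool(plan=[[-0.04,0.2,0,0,0,0,5],[-0.15,0.37,0.4,0,0,0,5],[-0.15,0.37,0.8,0,0,0,5],[-0.15,0.37,1,0,0,0,5],[-0.15,0.37,1,0,0,0,5],[-0.15,0.37,1,0,0,0,5]])

```text
time: 11.73
tool_pos: [0.5532, -0.0644, 0.2606]
ee_rot: [-3.139, 0.005, 0.224]
wrist_force: [0.1, 0.1, 0.5]
width: 0.0134
finger_force: 30.0
```

Run:
```python
from h import *
im=robot.snapshot("scene"); p=robot.get_obs()["tool_pos"]; print(p)
f=proj("scene",[p[0],p[1],p[2]-.123]);print(f)
cv2.imwrite("pics/s4.png",cv2.resize(im[130:300,160:370,::-1],(735,595),interpolation=2))
```

```text
[ 0.55444578 -0.06450788  0.26335511]
[250.12610413 228.22009855]
```

View pics/s4.png

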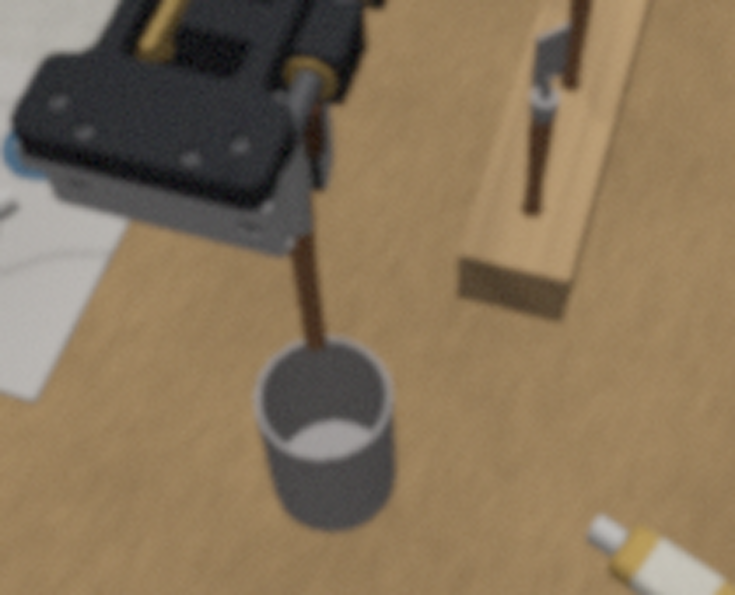

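The foot is at (250.3, 229.4), within about a pixel of where I predicted, and it hangs straight over the mouth. Now lowering.

Request:
servo_tool(plan=[[0,0,0.2,0,0,0,5],[0,0,0.4,0,0,0,5],[0,0,0.6,0,0,0,5],[0,0,0.8,0,0,0,5],[0,0,1,0,0,0,5],[0,0,1,0,0,0,5],[0,0,1,0,0,0,5]])

```text
time: 12.37
tool_pos: [0.5553, -0.0644, 0.1649]
ee_rot: [3.141, -0.001, 0.225]
wrist_force: [0.8, 1.0, -0.7]
width: 0.0132
finger_force: 30.0
```

Request:
servo_tool(plan=[[0,0,0.1,0,0,0,5],[0,0,0.2,0,0,0,5],[0,0,0.25,0,0,0,5],[0,0,0.3,0,0,0,5],[0,0,0.3,0,0,0,5],[0,0,0.3,0,0,0,5],[0,0,0.3,0,0,0,5]])

```text
time: 12.95
tool_pos: [0.5547, -0.0647, 0.1338]
ee_rot: [3.141, -0.0, 0.224]
wrist_force: [0.7, 1.0, -0.1]
width: 0.013
finger_force: 30.0
```

Request:
servo_tool(plan=[[0,0,0.02,0,0,0,5],[0,0,0.04,0,0,0,5],[0,0,0.04,0,0,0,5],[0,0,0.04,0,0,0,5]])

```text
time: 13.28
tool_pos: [0.5545, -0.0646, 0.1294]
ee_rot: [3.142, 0.0, 0.224]
wrist_force: [0.2, 0.6, -1.0]
width: 0.0138
finger_force: 30.0
```

Request:
servo_tool(plan=[[0,0,0,0,0,0,30],[0,0,0,0,0,0,60],[0,0,0,0,0,0,94],[0,0,0,0,0,0,94],[0,0,0,0,0,0,94],[0,0,0,0,0,0,94],[0,0,0,0,0,0,94],[0,0,0,0,0,0,94],[0,0,0,0,0,0,94],[0,0,0,0,0,0,94],[0,0,0,0,0,0,94],[0,0,0,0,0,0,94]])

```text
time: 14.28
tool_pos: [0.5546, -0.0646, 0.1295]
ee_rot: [3.141, -0.0, 0.224]
wrist_force: [-0.1, 0.4, 0.4]
width: 0.09
finger_force: 0.0
```

Run:
```python
from h import *
im=robot.snapshot("scene"); t=robot.snapshot("top"); print(robot.get_obs()["width"])
cv2.imwrite("pics/s5.png",np.vstack([cv2.resize(im[130:290,160:370,::-1],(394,300)),cv2.resize(t[130:290,240:450,::-1],(394,300))]))
```

```text
0.09384658557965841
```

View pics/s5.png

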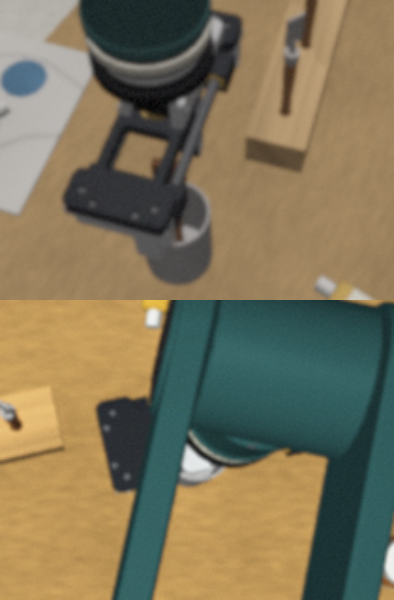

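The brush stands in the tin leaning gently inside the open jaws. I'll retreat straight up, slowly at first.

Request:
servo_tool(plan=[[0,0,-0.05,0,0,0,94],[0,0,-0.1,0,0,0,94],[0,0,-0.2,0,0,0,94],[0,0,-0.3,0,0,0,94],[0,0,-0.4,0,0,0,94],[0,0,-0.5,0,0,0,94],[0,0,-0.6,0,0,0,94],[0,0,-0.7,0,0,0,94],[0,0,-0.8,0,0,0,94],[0,0,-0.9,0,0,0,94],[0,0,-1,0,0,0,94],[0,0,-1,0,0,0,94]])

```text
time: 15.38
tool_pos: [0.5556, -0.0648, 0.2325]
ee_rot: [3.14, -0.004, 0.224]
wrist_force: [0.3, 0.7, 1.0]
width: 0.0941
finger_force: 0.0
```

Request:
servo_tool(plan=[[0,0,-0.3,0,0,0,94],[0,0,-0.6,0,0,0,94],[0,0,-0.9,0,0,0,94],[0,0,-1,0,0,0,94],[0,0,-1,0,0,0,94],[0,0,-1,0,0,0,94],[0,0,-1,0,0,0,94]])

```text
time: 15.97
tool_pos: [0.554, -0.0645, 0.3268]
ee_rot: [-3.14, 0.004, 0.224]
wrist_force: [1.2, -0.5, -0.2]
width: 0.0942
finger_force: 0.0
```

Run:
```python
from h import *
im=robot.snapshot("scene"); cv2.imwrite("pics/s6.png",im[:,:,::-1])
```

```text
(no output)
```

View pics/s6.png

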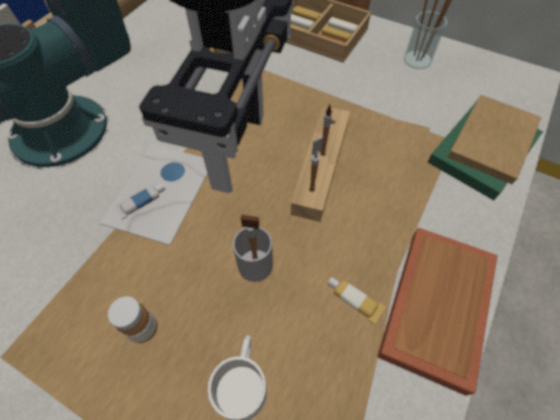

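The brush stands bristles up in the tin (bristles at about 250,222), the tin hasn't moved, the round brush and knife are still in the block, and the gripper is clear. Handing in.

Run:
```python
from bench import robot
print(robot.close_job())
```

```text
the job is handed in; nothing more can be done
None
```

The flat brush was lowered into the steel tin while still gripped and released with its foot near the floor; it now leans on the rim, bristles up. The last picture shows the tin in place and the round brush and palette knife still in the block, and the job was handed in at about 16 s with no verdict returned.

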